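# Back off a left-hand clamp and dock out a specimen holder

## Robot

A 6-joint arm with a two-finger parallel gripper is mounted at the origin on the work surface. World frame = base frame: x ahead of the robot, y to its left, z up, the work surface at z = 0. Lengths are in mm, angles in rad, forces in N, time in s.
With the tool pointing down it reaches from about 350 to 850 mm from the base axis. Payload 8.1 kg.
Tool frame: the origin (TCP) lies midway between the tips of the shut fingers; the grasp point (between the pads) lies 19 mm behind it; z points along the fingers, y is the direction in which the jaws open and shut (so a half turn about z gives the same grasp; the last joint's range is limited). The gripper opens to 93 mm and grips with 3 to 60 N. Pads are 15 mm wide; open, the fingers measure 128 mm over their backs; the gripper's body (75 mm by 188 mm) begins 65 mm behind the grasp point.
Start: joints at [1.212, 0.13, 1.488, -0, 1.523, -0.085], TCP at [162.213, 577.661, 218.635] pointing down, gripper open.
Joint ranges: [-2.96, 2.96], [-0.89, 2.26], [0.02, 2.5], [-1.34, 4.48], [0, 2.73], [-2.66, 2.66]. Speed limits (rad/s): [2.39, 2.39, 2.79, 3.14, 3.14, 3.14].

## Interface

Orientations are given as a unit quaternion [w, x, y, z].
In Python, from rig import manip gives the robot as it stands. The module is installed in compiled form; this text tells all that it offers.
- The arm moves only by the tool arm_command, never from a script. Its argument "motion" is a list of rows, each a list of 5 numbers: the finger opening in mm, from 0 to 93, then the shift along the tool's x, y, z in mm, then the turn about the tool's z in degrees. A call has 1 to 8 rows; each row shifts and turns the commanded pose from where the row before left it, along the tool's axes as they then stand; what a row does not reach is not made up. A row lasts 1/12 s, in which the tool goes at most 41.7 mm and 7.16 degrees, less where a joint would pass 70% of its speed; a pose out of reach is approached as far as the arm can. A call with a gripper value outside its range is refused whole. The fingers move at their own pace and stop on an object; "force" is the grip in N (left out, the last holds). Time passes only in rows, so rows that do not move let the fingers close. It gives the time, the measured TCP pose, the force and the opening at its end, in the units of the state.
- manip.sense(): the state, without advancing time (a new reading comes with each control period).
- manip.get_image(name): name is "scene" or "top" or "wrist"; returns the picture (480x640x3 uint8, blue, green, red); there is no depth.
- manip.get_calibration(name): a dict with "vertical_fov" (degrees; the focal length in pixels is half the picture's height over the tangent of half this angle, whatever the lens; pixels are square), "cx", "cy" (the principal point, pixels), "R" (3x3) and "t" (3): a world point X has camera coordinates R X + t. Camera axes: x right, y down, z forward; pixel columns grow to the right and rows downward; lengths in mm; the calibration is good to about 2 mm. A picture is of the moment at which its call begins: read the wrist's pose just before it. get_calibration takes no time and is no camera call; for the wrist camera it gives the pose at the moment of the call.
- manip.sign_off(): hands the job in, once; it reports no verdict.
Trained networks look in the newest picture that a camera, given by its name, has taken for a name from the list of things; names that differ only in an ending like _2 or _b are one class to them, and where a whole thing is asked for, a point or a joint stands for the part that bears it (a point fixed in the world has none). Each returns a list of dicts, best first, with "confidence" (0 to 1); they miss things now and then, are a little off and sometimes report something else, mostly with a low value. They report only what shows in the picture. A call takes as long as a camera call.
- manip.trace(thing, camera): "pixels" (480x640 bool, what is visible of it) and "extent" ([left, top, width, height] in pixels, round what is visible of it).
- manip.spot_point(thing, camera): "pixel" ([column, row] in pixels: a listed point, or the origin of a listed thing).
The state is a dict: "clock": time; "joint_pos": joint angles; "dq": joint speeds; "joint_efforts": joint torques, N m; "eef_pos": TCP position; "eef_rot": TCP orientation; "wrist_force": force on the tool from outside, world axes, zero at the start; "ft_torque": the same for the moment, N m; "opening": finger opening in mm.
Only numpy, scipy, OpenCV 4.12 (cv2) and the standard library are available. Lean on these libraries where they do the work, as an engineer would, in place of code of your own. Each camera call takes 0.05 s, during which the arm holds its last target. There are 200 camera calls.

## Task

The specimen holder is held in its dock by a clamp lever with a left-hand thread: loosen it by turning the lever clockwise until you feel it come up firmly against its end stop, but do not force it against a stop in either direction. Then slide the holder out of the dock by its stem and lay it flat in the middle of the white tray, gently, leaving the clamp open and the other things on the bench where they are.

Things in the scene. Friction and masses are not known exactly. Their poses are not given: they have to be found in the camera images.
- lever: steel clamp lever with round hub (dark drum 76 mm across, left-hand thread, vertical axis). Origin on the turning axis at bench level when tight; +x along the lever to the crank pin, +z up. When tight the hub is 48 to 73 mm above the bench, the flat lever bar 59 to 69 mm. Clockwise from above loosens; hub and lever then rise 3 mm per radian
- hub_top (a point): top of the hub, on the turning axis, 73 mm above the bench when tight (a small boss stands 6 mm higher). The hub turns with a steady drag of about 0.3 N m (about 4 N at the crank pin) and stays where it is left. Anticlockwise, which tightens, it has only about 0.08 rad of play before a solid stop
- crank_pin (a point): centre of the upright plain steel crank pin on the lever's end: round, 14 mm across, standing free from 69 to 102 mm above the bench when tight, 75 mm from the turning axis; this point is 86 mm above the bench when tight. Axes as the lever's
- post: fixed 10 mm clamp stud with the stops hidden in the hub; origin on the turning axis at bench level, +x the way the holder slides out. Loosening, the lever runs freely to a hidden end stop 1.6 to 2.9 rad from tight, different every time: only resistance, climbing over some 10 mm at the pin, shows it. Firmly against it is 10 to 16 N at the pin beyond the drag; over 20 N is too much
- dock_edge (a point): top front edge of the fixed grey dock block the holder lies on: 30 mm high, 90 mm wide, this point 105 mm from the post along +x; the block ends 35 mm behind the post. Axes as the post's
- holder_stem (a point): centre of the steel grip stem of the loose specimen holder: an upright block 30 mm along x, 14 mm along y, 40 mm high. This point is 28 mm above the holder's underside (58 mm above the bench in the dock); the stem's top is 20 mm higher. A grey round specimen mount (30 mm across, 18 mm high) sits on the plate 32 mm ahead (+x)
- holder_mid (a point): middle of the holder's aluminium plate (166 mm along x, 44 mm wide, 8 mm thick; about 320 g in all), 33 mm behind the stem's centre along -x, 4 mm above the underside. Axes as the stem's; the balance point is near the stem
- holder_fork (a point): seat of the holder's fork, 90 mm behind the stem's centre, on the post's axis in the dock; the 16 mm slot opens towards -x. Two lips 4 mm high near the fork's ends catch on the clamp's nose until the lever is run back at least 1.4 rad; then the holder slides out level along +x, clear of hub and post after 75 mm
- tray: white open plastic tray, fixed, 130 mm along its x, 215 mm along its y, 28 mm high, walls and floor 5 mm; origin under its centre. The holder may lie in it either way round
- seal_ring: flat yellowish seal ring lying on the bench, 64 mm outside, 6 mm thick; origin under its centre
- spare_mount: grey round specimen mount standing on the bench, 30 mm across, 18 mm high; origin under its centre
- beaker: clear open beaker, 70 mm across, 85 mm high; origin under its centre
- reagent: capped reagent bottle, 60 mm across, 130 mm high; origin under its centre
- case: flat red instrument case, 70 x 200 x 30 mm; origin under its centre
- driver: screwdriver lying on the bench, origin under its middle

How it is judged (in metres and radians):
On the way, in this order (a step that is already met when the one before it is completed fails the run):
1. the lever is turned clockwise up to its end stop and pressed against it (at least 20 N at the stop, about 8 N at the pin beyond the drag) (contact force between lever and post above 20 N and height (world z) of crank_pin above 0.0902 m), for 0.2 s.
2. the holder is slid clear of the clamp post (horizontal distance between holder_mid and post above 0.12 m), for 0.1 s.
At the end, for the whole second after the job is handed in: the holder lies flat (within 3.5 degrees) and at rest on the tray's floor, its plate's middle within 35 mm of the tray's middle, and the lever is still backed off at least 1.4 rad (crank pin 4.2 mm higher than when tight) (horizontal distance between holder_mid and tray below 0.035 m and height (world z) of holder_mid below 0.013 m and angle between holder_mid's own z axis and vertical below 0.06 rad and linear speed of holder below 0.02 m/s and height (world z) of crank_pin above 0.0902 m); the robot touches nothing.
It fails at once if the lever is forced against a stop, either way: over 50 N at the stop inside the hub (about 20 N at the pin on top of the drag) (contact force between lever and post above 50 N).
It fails at once if the holder is let fall: it moves at over 0.4 m/s while nothing touches it (a free drop of about 8 mm) (contact force between holder and anything else below 0.05 N and linear speed of holder above 0.4 m/s).
It fails at once if something else on the bench is moved by more than 30 mm (distance of any of seal_ring, spare_mount, beaker, reagent, case, driver from where it was at the start of the episode above 0.03 m).
It also fails if it takes over 72 s, if anything falls off the work surface, if the arm or the gripper's body presses on something with over 40 N, if the wrist force passes 120 N, or if a joint passes its speed limit or range.

## Working session

There is one attempt and no reset: what is moved stays moved. The work goes in short steps, Python scripts to look and compute and a tool call to move; the robot and the scene stay as the last step left them, time stands still between calls to the robot, and variables do not carry over. Pictures are saved under pics/ and viewed, about 8 in all and at most 12, crops included, and the job is handed in when it is done.

Besides the shell and the picture viewer there is one more tool, called after ">>>" as name([rows], argument=value, ...), one row to a line, values as JSON. arm_command: Moves the arm, as the interface text tells. Its arguments: {"type":"object","properties":{"motion":{"type":"array","items":{"type":"array","items":{"type":"number"}}},"force":{"type":"number"}},"required":["motion"]}

```bash
mkdir -p pics
cat > h.py <<'E'
import numpy as np, cv2
from rig import manip
def ray(cam,px,z,cal=None):
    c=cal or manip.get_calibration(cam); f=240/np.tan(np.radians(c["vertical_fov"])/2)
    R=np.array(c["R"]);t=np.array(c["t"]).ravel()
    d=R.T@np.array([(px[0]-c["cx"])/f,(px[1]-c["cy"])/f,1]); o=-R.T@t
    return o+d*(z-o[2])/d[2]
def proj(cam,X):
    c=manip.get_calibration(cam); f=240/np.tan(np.radians(c["vertical_fov"])/2)
    p=np.array(c["R"])@np.array(X,float)+np.array(c["t"]).ravel(); return p[:2]/p[2]*f+[c["cx"],c["cy"]]
def st():
    s=manip.sense(); print({k:np.round(s[k],3).tolist() for k in("clock","eef_pos","eef_rot","wrist_force","ft_torque","opening","joint_pos")}); return s
E
python3 - <<'E'
from h import *
np.set_printoptions(precision=1,suppress=True)
st()
for cam in("top","scene"):
    im=manip.get_image(cam); cv2.imwrite(f"pics/{cam}0.png",im)
    for n,z in dict(hub_top=73,crank_pin=86,dock_edge=30,holder_stem=58,holder_mid=34,holder_fork=34,tray=0,seal_ring=0,spare_mount=0,beaker=0,reagent=0,case=0,driver=0).items():
        r=manip.spot_point(n,cam)[:2]
        print(cam,n,[(np.array(a["pixel"]),round(a["confidence"],2),ray(cam,a["pixel"],z)[:2]) for a in r])
E
```

```text
{'clock': 0.0, 'eef_pos': [162.01, 577.114, 217.585], 'eef_rot': [-0.0, 0.136, 0.991, -0.001], 'wrist_force': [0.675, -0.698, -0.357], 'ft_torque': [-0.043, -0.013, -0.03], 'opening': 92.918, 'joint_pos': [1.212, 0.131, 1.489, 0.0, 1.523, -0.085]}
top hub_top [(array([295. , 233.6]), 0.7, array([571.6, 100.2])), (array([367.6, 323.7]), 0.33, array([403.8, -31.9]))]
top crank_pin [(array([315.6, 269.1]), 0.86, array([503.7,  62.4]))]
top dock_edge [(array([348.3, 241.7]), 0.89, array([561.4,  -2.7])), (array([448.4, 356.3]), 0.39, array([ 339.4, -189.7]))]
top holder_stem [(array([345.7, 237.6]), 0.78, array([565.5,   4.3]))]
top holder_mid []
top holder_fork []
top tray [(array([502.6, 247.2]), 0.6, array([ 551.7, -318.8]))]
top seal_ring [(array([381.9, 161.9]), 0.76, array([731.6, -77.8])), (array([291.1, 237.2]), 0.73, array([575.6, 110.3]))]
top spare_mount [(array([368.5, 321.8]), 0.75, array([405.4, -42.1]))]
top beaker [(array([135.1, 241.7]), 0.62, array([569. , 421.8])), (array([446.5, 359.4]), 0.58, array([ 330.6, -193.9]))]
top reagent [(array([273.5, 149.5]), 0.57, array(
[... 474 characters left out ...]
7.9,  12.8]))]
scene holder_mid [(array([311. , 265.2]), 0.93, array([563.7,  39.3]))]
scene holder_fork []
scene tray [(array([138.6, 257.9]), 0.97, array([ 555.5, -327.7]))]
scene seal_ring [(array([239. , 339.1]), 0.92, array([719.3, -78.9]))]
scene spare_mount [(array([284.4, 213.2]), 0.52, array([403.8, -40. ]))]
scene beaker [(array([309. , 265.6]), 0.62, array([541.6,  31.8])), (array([502. , 298.3]), 0.57, array([583.9, 417.6]))]
scene reagent [(array([357.7, 373.4]), 0.76, array([764.6, 144.3])), (array([288.2, 264. ]), 0.54, array([541.6, -11.7]))]
scene case [(array([220.7, 183.5]), 0.59, array([ 324.9, -204.6]))]
scene driver [(array([372.8, 202.4]), 0.67, array([352.8, 157.2]))]
```

Run:
```python
import cv2,numpy as np
a=cv2.imread("pics/top0.png")[120:400,100:580]; b=cv2.imread("pics/scene0.png")
cv2.imwrite("pics/top0c.png",cv2.resize(a,(800,467),interpolation=cv2.INTER_CUBIC))
cv2.imwrite("pics/sc0c.png",cv2.resize(b[170:400,80:480],(800,460),interpolation=cv2.INTER_CUBIC))
```

```text
(no output)
```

View pics/top0c.png

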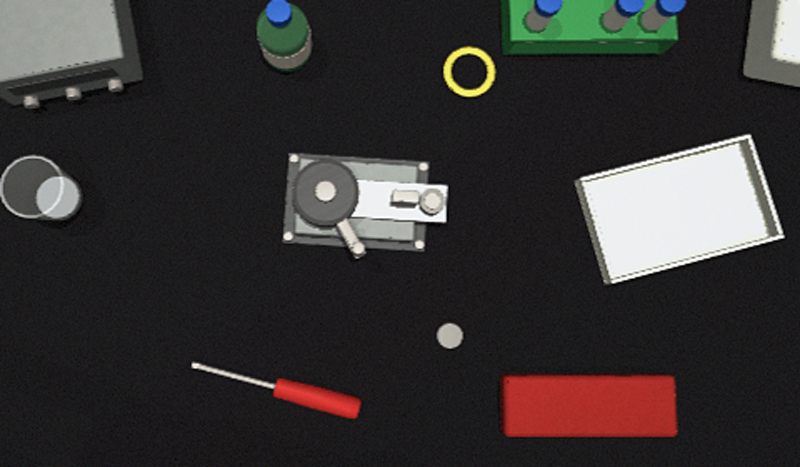

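View pics/sc0c.png

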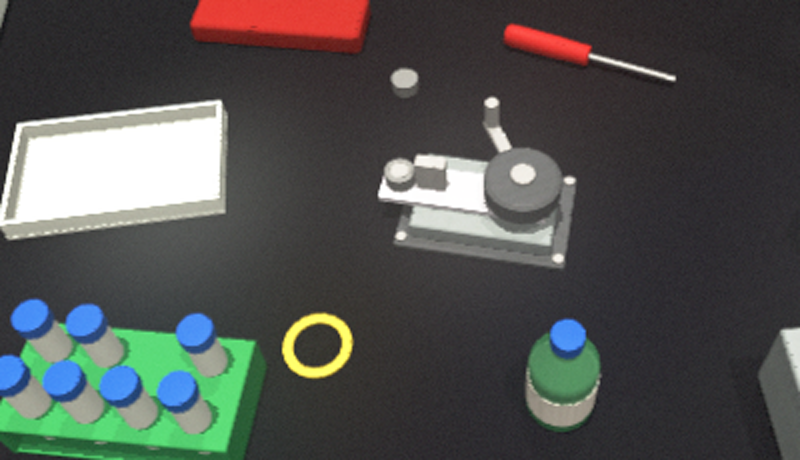

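The pictures agree with the networks. The hub is at about (571,101), with the pin towards (505,60). The holder points to −y, and the tray is to the right, tilted about 20° from the holder. I'm moving above the pin now.

>>> arm_command([
  [60,-29,-25,0,0],
  [60,-29,-25,0,0],
  [60,-29,-25,0,0],
  [60,-29,-25,0,0],
  [60,-29,-25,0,0],
  [60,-29,-25,0,0],
  [60,-29,-25,0,0],
  [60,-29,-25,0,0],
])

```text
clock: 2.07
eef_pos: [332.1, 320.8, 218.9]
eef_rot: [0.0, 0.136, 0.991, 0.0]
wrist_force: [1.5, 0.6, 0.0]
opening: 60.0
```

>>> arm_command([
  [60,-29,-25,0,0],
  [60,-29,-25,0,0],
  [60,-29,-25,0,0],
  [60,-29,-25,0,0],
  [60,-29,-25,0,0],
  [60,-29,-25,0,0],
  [60,-29,-25,0,0],
  [60,-29,-25,0,0],
])

```text
clock: 2.73
eef_pos: [501.6, 65.2, 218.9]
eef_rot: [0.0, 0.137, 0.991, 0.0]
wrist_force: [0.1, 0.2, -0.6]
opening: 59.7
```

>>> arm_command([
  [60,0,0,0,-6.6],
  [60,0,0,0,-6.6],
  [60,0,0,0,-6.7],
  [60,0,0,0,-6.7],
  [60,0,0,0,-6.7],
  [60,0,0,0,-6.7],
  [60,0,0,0,-6.7],
  [60,0,0,0,0],
])

```text
clock: 3.4
eef_pos: [500.8, 67.1, 218.7]
eef_rot: [0.0, -0.27, 0.963, -0.0]
wrist_force: [0.9, -0.4, -0.5]
opening: 60.2
```

Run:
```python
from h import *
np.set_printoptions(precision=1,suppress=True)
st()
im=manip.get_image("wrist"); cv2.imwrite("pics/w1.png",im)
c=manip.get_calibration("wrist"); print(-np.array(c["R"]).T@np.array(c["t"]).ravel(), proj("wrist",[571,101,73]),proj("wrist",[505,60,86]))
for n,z in dict(hub_top=73,crank_pin=86,dock_edge=30,holder_stem=58,holder_mid=34).items():
    r=manip.spot_point(n,"wrist")[:2]
    print(n,[(np.array(a["pixel"]),round(a["confidence"],2),ray("wrist",a["pixel"],z)[:2]) for a in r])
```

```text
{'clock': 3.4, 'eef_pos': [500.798, 67.074, 218.712], 'eef_rot': [0.0, -0.27, 0.963, -0.0], 'wrist_force': [0.86, -0.356, -0.455], 'ft_torque': [0.042, -0.024, 0.009], 'opening': 60.234, 'joint_pos': [0.032, -0.128, 1.747, -0.0, 1.523, -2.086]}
[435.   27.2 385.7] [312.3 306.4] [310.1 232. ]
hub_top [(array([310.8, 301. ]), 0.97, array([566.9,  96.7]))]
crank_pin [(array([313.8, 233.5]), 0.65, array([504.4,  63.5]))]
dock_edge [(array([312.7, 299.9]), 0.7, array([582.8, 107.4]))]
holder_stem [(array([234.7, 250.1]), 0.58, array([564.5,   9.5]))]
holder_mid [(array([269.9, 260.6]), 0.65, array([565.4,  45.2])), (array([120.7, 309.3]), 0.64, array([698.3, -67.7]))]
```

View pics/w1.png

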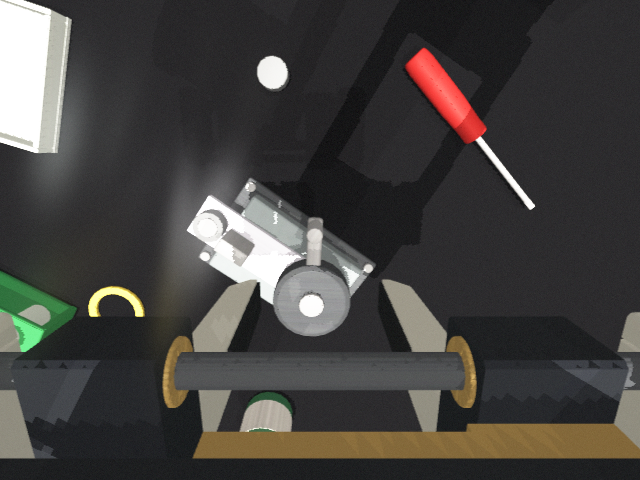

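The wrist view shows the pin (315,222) and hub (312,305), which agree with the estimates. Next I descend with the jaws either side of the pin, then close to a loose cage.

>>> arm_command([
  [50,-0.5,-6.3,0,0],
  [50,0,0,34,0],
  [50,0,0,34,0],
  [50,0,0,34,0],
  [40,0,0,34,0],
  [22,0,0,0,0],
  [22,0,0,0,0],
  [22,0,0,0,0],
], force=10)

```text
clock: 4.37
eef_pos: [505.7, 61.8, 84.6]
eef_rot: [0.001, -0.267, 0.964, -0.0]
wrist_force: [0.8, -0.0, 0.4]
opening: 27.9
```

>>> arm_command([
  [22,-0.6,9.2,0,7],
  [22,-0.6,9.2,0,7],
  [22,0,0,0,0],
])

```text
clock: 4.62
eef_pos: [499.3, 79.1, 86.2]
eef_rot: [0.003, -0.145, 0.989, -0.001]
wrist_force: [-0.3, -1.8, 1.3]
opening: 22.3
```

Run:
```python
from h import *
s=st()
cv2.imwrite("pics/w2.png",manip.get_image("wrist")[150:400,150:480])
```

```text
{'clock': 4.617, 'eef_pos': [499.276, 79.092, 86.247], 'eef_rot': [0.003, -0.145, 0.989, -0.001], 'wrist_force': [-0.259, -1.804, 1.255], 'ft_torque': [-0.378, 0.066, 0.02], 'opening': 22.264, 'joint_pos': [0.056, -0.025, 1.897, -0.001, 1.264, -1.805]}
```

View pics/w2.png

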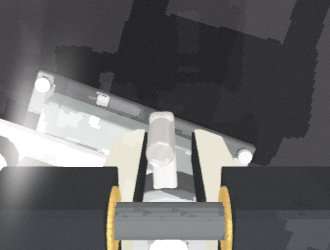

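Run:
```python
from h import *
np.set_printoptions(precision=1,suppress=True)
off=np.array([150,150])
for a in(-150,-155,-160,-164):
    u=np.array([np.cos(np.radians(a)),np.sin(np.radians(a))])*75+[570,100]
    print(a,u,proj("wrist",[*u,102])-off,proj("wrist",[*u,69])-off)
p=manip.sense()["eef_pos"];print("tcp",proj("wrist",p)-off,proj("wrist",[p[0],p[1],102])-off)
for n in("crank_pin","hub_top"):
    print(n,[(np.array(r["pixel"])-off,r["confidence"],ray("wrist",r["pixel"],86)[:2]) for r in manip.spot_point(n,"wrist")[:2]])
```

```text
-150 [505.   62.5] [133.2 162.1] [139.1 134.3]
-155 [502.   68.3] [146.9 159.8] [150.5 132.4]
-160 [499.5  74.3] [160.8 158.6] [162.2 131.4]
-164 [497.9  79.3] [171.9 158.5] [171.6 131.3]
tcp [170.1 146.2] [170.2 160.9]
crank_pin [(array([159. , 140.9]), 0.75, array([497.7,  72.5]))]
hub_top [(array([166.5, 244.7]), 0.84, array([555.9,  94.5]))]
```

The pin is caged and follows at about −160°. I continue round the arc.

>>> arm_command([
  [22,-0.6,9.2,0,7],
  [22,-0.6,9.2,0,7],
  [22,-0.6,9.2,0,7],
  [22,-0.6,9.2,0,7],
  [22,-0.6,9.2,0,7],
])

```text
clock: 5.18
eef_pos: [498.8, 123.6, 84.2]
eef_rot: [0.001, 0.158, 0.987, -0.0]
wrist_force: [-0.0, -4.6, 2.7]
opening: 22.4
```

>>> arm_command([
  [22,-0.6,9.2,0,7],
  [22,-0.6,9.2,0,7],
  [22,-0.6,9.2,0,7],
  [22,-0.6,9.2,0,7],
  [22,0,0,0,0],
])

```text
clock: 5.6
eef_pos: [518.3, 155.5, 83.6]
eef_rot: [0.001, 0.392, 0.92, 0.0]
wrist_force: [-0.4, -1.1, -0.6]
opening: 21.7
```

```bash
cat >> h.py <<'E'
def lev(c=(570,100)):
    s=st(); d=np.array(s["eef_pos"][:2])-c; a=np.arctan2(d[1],d[0]); y=2*np.arctan2(s["eef_rot"][2],s["eef_rot"][1])-np.pi/2
    f=np.array(s["wrist_force"][:2]); t=np.array([np.sin(a),-np.cos(a)])
    print("r %.1f ang %.1f tooly-tangent %.1f Ftan %.1f Frad %.1f"%(np.hypot(*d),np.degrees(a),(np.degrees(y-a)+90+180)%360-180,f@t,f@[np.cos(a),np.sin(a)]))
E
python3 -c "
from h import *
lev()"
```

```text
{'clock': 5.6, 'eef_pos': [518.303, 155.451, 83.604], 'eef_rot': [0.001, 0.392, 0.92, 0.0], 'wrist_force': [-0.404, -1.077, -0.59], 'ft_torque': [-0.039, 0.017, 0.047], 'opening': 21.717, 'joint_pos': [0.197, 0.078, 1.798, -0.0, 1.264, -0.569]}
r 75.8 ang 133.0 tooly-tangent 0.9 Ftan -1.0 Frad -0.5
```

>>> arm_command([
  [22,-0.6,9.2,0,7],
  [22,-0.1,4,0,3],
  [22,-0.1,4,0,3],
])

```text
clock: 5.85
eef_pos: [530.6, 165.0, 83.0]
eef_rot: [-0.0, 0.49, 0.872, -0.0]
wrist_force: [-3.6, -3.7, 3.7]
opening: 22.3
```

>>> arm_command([
  [22,-0.1,4,0,3],
  [22,-0.1,4,0,3],
])

```text
clock: 6.02
eef_pos: [537.5, 168.7, 83.1]
eef_rot: [-0.0, 0.535, 0.845, -0.0]
wrist_force: [-4.4, -2.8, 3.5]
opening: 22.1
```

```bash
python3 -c "
from h import *
lev()"
```

```text
{'clock': 6.017, 'eef_pos': [537.525, 168.654, 83.058], 'eef_rot': [-0.0, 0.535, 0.845, -0.0], 'wrist_force': [-4.385, -2.832, 3.548], 'ft_torque': [-0.603, 0.684, 0.035], 'opening': 22.145, 'joint_pos': [0.213, 0.139, 1.733, -0.0, 1.27, -0.228]}
r 75.9 ang 115.3 tooly-tangent -0.0 Ftan -5.2 Frad -0.7
```

>>> arm_command([
  [22,-0.1,4,0,3],
  [22,-0.1,4,0,3],
])

```text
clock: 6.18
eef_pos: [544.9, 171.7, 83.0]
eef_rot: [-0.0, 0.579, 0.816, -0.0]
wrist_force: [-3.3, -2.5, 4.5]
opening: 22.1
```

>>> arm_command([
  [22,-0.1,4,0,3],
  [22,-0.1,4,0,3],
  [22,-0.1,4,0,3],
])

```text
clock: 6.43
eef_pos: [556.3, 174.8, 83.0]
eef_rot: [-0.0, 0.641, 0.768, -0.001]
wrist_force: [-4.6, -2.4, 4.0]
opening: 22.0
```

>>> arm_command([
  [22,-0.1,4,0,3],
  [22,-0.1,4,0,3],
  [22,-0.1,4,0,3],
])

```text
clock: 6.68
eef_pos: [568.2, 176.0, 82.9]
eef_rot: [-0.001, 0.699, 0.715, -0.001]
wrist_force: [-4.3, -2.0, 3.1]
opening: 22.0
```

>>> arm_command([
  [22,-0.1,4,0,3],
  [22,-0.1,4,0,3],
  [22,-0.1,4,0,3],
])

```text
clock: 6.93
eef_pos: [580.1, 175.5, 82.9]
eef_rot: [-0.001, 0.753, 0.658, -0.001]
wrist_force: [-4.8, -1.1, 3.4]
opening: 21.8
```

>>> arm_command([
  [22,-0.1,4,0,3],
  [22,-0.1,4,0,3],
  [22,-0.1,4,0,3],
])

```text
clock: 7.18
eef_pos: [591.8, 173.0, 82.9]
eef_rot: [-0.001, 0.802, 0.597, -0.001]
wrist_force: [-4.4, -0.8, 4.4]
opening: 21.9
```

>>> arm_command([
  [22,-0.1,4,0,3],
  [22,-0.1,4,0,3],
  [22,-0.1,4,0,3],
])

```text
clock: 7.43
eef_pos: [602.1, 169.2, 82.8]
eef_rot: [-0.002, 0.847, 0.532, -0.001]
wrist_force: [-13.1, 4.1, 7.4]
opening: 22.4
```

Resistance is climbing: 13.6 N tangential, about 9 N above drag. I press slightly more and hold.

>>> arm_command([
  [22,0,1.2,0,0.8],
  [22,0,0,0,0],
])

```text
clock: 7.6
eef_pos: [602.5, 169.0, 82.7]
eef_rot: [-0.002, 0.85, 0.527, -0.002]
wrist_force: [-10.7, 3.2, 7.3]
opening: 22.3
```

```bash
python3 -c "
from h import *
lev()"
```

```text
{'clock': 7.6, 'eef_pos': [602.483, 168.984, 82.7], 'eef_rot': [-0.002, 0.85, 0.527, -0.002], 'wrist_force': [-10.727, 3.169, 7.315], 'ft_torque': [0.5, 2.092, 0.006], 'opening': 22.289, 'joint_pos': [0.19, 0.302, 1.546, 0.003, 1.299, 0.65]}
r 76.2 ang 64.8 tooly-tangent -1.2 Ftan -11.1 Frad -1.7
```

>>> arm_command([
  [22,0,1.5,0,1],
  [22,0,1,0,0],
])

```text
clock: 7.77
eef_pos: [603.7, 168.5, 82.6]
eef_rot: [-0.003, 0.854, 0.52, -0.002]
wrist_force: [-17.0, 6.0, 9.8]
opening: 22.4
```

>>> arm_command([
  [22,0,0,0,0],
])

```text
clock: 7.85
eef_pos: [603.7, 168.5, 82.6]
eef_rot: [-0.003, 0.854, 0.52, -0.002]
wrist_force: [-15.3, 4.5, 9.3]
opening: 22.6
```

>>> arm_command([
  [22,0,0,0,0],
  [22,0,0,0,0],
  [22,0,0,0,0],
])

```text
clock: 8.1
eef_pos: [603.7, 168.5, 82.6]
eef_rot: [-0.003, 0.854, 0.52, -0.002]
wrist_force: [-15.2, 6.0, 9.1]
opening: 22.7
```

About 12 N beyond drag was held for over 0.3 s, inside the band. I back off, open and lift.

>>> arm_command([
  [22,0,-3,0,0],
  [40,0,-2,0,0],
  [60,0,0,0,0],
  [60,0,0,0,0],
  [60,0,0,-25,0],
  [60,0,0,-38,0],
  [60,0,0,-38,0],
  [60,0,0,0,0],
])

```text
clock: 8.77
eef_pos: [607.2, 170.1, 193.7]
eef_rot: [0.002, 0.856, 0.517, 0.007]
wrist_force: [0.5, 0.8, 1.1]
opening: 59.4
```

Run:
```python
from h import *
np.set_printoptions(precision=1,suppress=True)
st()
for cam in("top","scene"):
    im=manip.get_image(cam); cv2.imwrite(f"pics/{cam}3.png",im)
    for n,z in dict(crank_pin=94,holder_stem=58,hub_top=80).items():
        r=manip.spot_point(n,cam)[:2]
        print(cam,n,[(np.array(a["pixel"]),round(a["confidence"],2),ray(cam,a["pixel"],z)[:2]) for a in r])
    for n in("tray",):
        for a in manip.trace(n,cam)[:1]:
            c=cv2.findContours(a["pixels"].astype(np.uint8),0,1)[0]; c=max(c,key=cv2.contourArea)[:,0]
            h=cv2.convexHull(c)[:,0]; q=np.array([ray(cam,p,28)[:2] for p in h],np.float32); print("tray rect (rim)",cv2.minAreaRect(q))
```

```text
{'clock': 8.767, 'eef_pos': [607.241, 170.133, 193.719], 'eef_rot': [0.002, 0.856, 0.517, 0.007], 'wrist_force': [0.499, 0.835, 1.057], 'ft_torque': [-0.036, 0.015, 0.018], 'opening': 59.39, 'joint_pos': [0.192, 0.21, 1.445, 0.0, 1.473, 0.675]}
top crank_pin [(array([254.2, 218.4]), 0.97, array([597., 174.]))]
top holder_stem [(array([342.7, 238.9]), 0.64, array([563. ,  10.1]))]
top hub_top [(array([296.1, 234.2]), 0.77, array([569.3,  97.9])), (array([325.9, 240.3]), 0.57, array([557.5,  42.8]))]
tray rect (rim) ((553.7643432617188, -315.4408874511719), (135.65908813476562, 225.89059448242188), 14.406109809875488)
scene crank_pin [(array([380.4, 269.5]), 0.79, array([603. , 172.2])), (array([312.4, 267.8]), 0.31, array([610.8,  48.7]))]
scene holder_stem [(array([292.7, 253.6]), 0.84, array([556.2,   2.9]))]
scene hub_top [(array([339.8, 257.1]), 0.79, array([572. ,  96.2])), (array([501.8, 296.9]), 0.42, array([632.1, 388.6]))]
tray rect (rim) ((561.6101684570312, -316.6847839355469), (151.33737182617188, 220.91000366210938), 14.187944412231445)
```

>>> arm_command([
  [60,-33,7,0,0],
  [60,-33,7,0,0],
  [60,-33,7,0,0],
  [60,-33,7,0,0],
  [60,-33,7,0,0],
  [60,0,0,0,-6],
  [60,0,0,0,-6],
  [60,0,0,0,-6],
])

```text
clock: 9.93
eef_pos: [556.2, 6.3, 183.4]
eef_rot: [-0.0, 0.764, 0.646, -0.0]
wrist_force: [0.0, 0.6, -0.2]
opening: 60.3
```

>>> arm_command([
  [60,0,0,0,-5],
  [60,0,0,0,0],
  [60,0,0,0,0],
])

```text
clock: 10.18
eef_pos: [556.4, 7.2, 183.3]
eef_rot: [-0.0, 0.737, 0.676, -0.0]
wrist_force: [-0.4, 0.7, 0.5]
opening: 59.9
```

Run:
```python
from h import *
np.set_printoptions(precision=1,suppress=True)
st()
im=manip.get_image("wrist"); cv2.imwrite("pics/w4.png",im)
for n,z in dict(hub_top=80.5,crank_pin=94,dock_edge=30,holder_stem=58,holder_mid=34).items():
    r=manip.spot_point(n,"wrist")[:2]
    print(n,[(np.array(a["pixel"]),round(a["confidence"],2),ray("wrist",a["pixel"],z)[:2]) for a in r])
print([proj("wrist",X) for X in([562,8,78],[570,100,86])])
for r in (0,80):
  for c in [0]: print([ray("wrist",[c,r],z)[:2] for z in(38,78)])
```

```text
{'clock': 10.183, 'eef_pos': [556.361, 7.198, 183.311], 'eef_rot': [-0.0, 0.737, 0.676, -0.0], 'wrist_force': [-0.362, 0.681, 0.48], 'ft_torque': [-0.084, 0.061, -0.026], 'opening': 59.903, 'joint_pos': [-0.079, 0.032, 1.656, -0.0, 1.453, 0.007]}
hub_top [(array([322.4, 120.7]), 0.6, array([566.,  96.])), (array([324.6, 112.5]), 0.55, array([568.1, 101.5]))]
crank_pin [(array([325.8, 189.7]), 0.64, array([564.4,  48. ]))]
dock_edge []
holder_stem [(array([323.8, 235.2]), 0.6, array([559.8,   4.6]))]
holder_mid [(array([324.3, 190.2]), 0.86, array([563.4,  39.6]))]
[array([326.5, 237.3]), array([327.7, 113.9])]
[array([326.7, 206.8]), array([356.9, 190.9])]
[array([307.9, 151.6]), array([340.5, 142.8])]
```

View pics/w4.png

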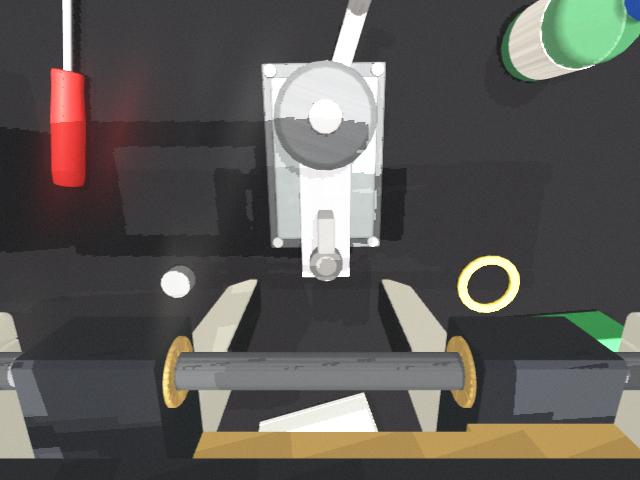

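The wrist view shows the holder aligned with the tool and the stem at about (326,236), which matches (562,8). The lever lies clear at top right. I descend on the stem.

>>> arm_command([
  [60,1.3,5.5,0,0],
  [60,0,0,33,0],
  [60,0,0,33,0],
  [60,0,0,33,0],
  [60,0,0,33,0],
  [40,0,0,0,0],
  [40,0,0,0,0],
])

```text
clock: 11.07
eef_pos: [560.3, 8.3, 49.9]
eef_rot: [-0.002, 0.736, 0.677, -0.002]
wrist_force: [0.7, 0.3, 0.7]
opening: 51.4
```

>>> arm_command([
  [30,0,1,6,0],
  [5,0,0,0,0],
  [5,0,0,0,0],
  [5,0,0,0,0],
  [5,0,0,0,0],
  [5,0,0,0,0],
  [5,0,0,0,0],
  [5,0,0,0,0],
], force=25)

```text
clock: 11.73
eef_pos: [563.2, 7.9, 46.7]
eef_rot: [0.0, 0.736, 0.677, 0.0]
wrist_force: [-4.4, -0.6, 6.7]
opening: 13.8
```

>>> arm_command([
  [5,0,0,0,0],
  [5,0,0,0,0],
  [5,0,0,0,0],
], force=40)

```text
clock: 11.98
eef_pos: [563.2, 7.9, 46.7]
eef_rot: [0.0, 0.736, 0.677, 0.0]
wrist_force: [-4.8, 0.3, 7.7]
opening: 13.8
```

```bash
python3 -c "
from h import *
st()"
```

```text
{'clock': 11.983, 'eef_pos': [563.227, 7.926, 46.706], 'eef_rot': [0.0, 0.736, 0.677, 0.0], 'wrist_force': [-4.803, 0.291, 7.662], 'ft_torque': [-0.073, 0.853, -0.008], 'opening': 13.763, 'joint_pos': [-0.077, 0.182, 1.757, -0.0, 1.202, 0.007]}
```

>>> arm_command([
  [5,0,-1.3,-2,0],
  [5,-5,0,0,0],
  [5,-8,0,0,0],
  [5,-8,0,0,0],
])

```text
clock: 12.32
eef_pos: [559.6, -13.5, 47.2]
eef_rot: [-0.0, 0.736, 0.677, -0.0]
wrist_force: [1.0, 0.0, -3.7]
opening: 13.8
```

>>> arm_command([
  [5,-13,0,0,0],
  [5,-13,0,0,0],
  [5,-13,0,0,0],
])

```text
clock: 12.57
eef_pos: [556.5, -53.4, 47.4]
eef_rot: [-0.0, 0.736, 0.677, -0.0]
wrist_force: [0.5, -0.3, -4.1]
opening: 13.9
```

>>> arm_command([
  [5,-14,0,0,0],
  [5,-14,0,0,0],
  [5,-14,0,0,0],
  [5,-14,0,0,0],
  [5,0,0,0,0],
])

```text
clock: 12.98
eef_pos: [551.9, -110.8, 47.8]
eef_rot: [0.0, 0.737, 0.676, -0.0]
wrist_force: [0.8, -0.2, -2.4]
opening: 13.7
```

Run:
```python
from h import *
np.set_printoptions(precision=1,suppress=True)
st()
im=manip.get_image("scene"); cv2.imwrite("pics/s5.png",cv2.resize(im[170:400,80:480],(800,460)))
for n,z in dict(crank_pin=94,holder_stem=58,holder_mid=34,tray=0).items():
    r=manip.spot_point(n,"scene")[:1]
    print(n,[(np.array(a["pixel"]),round(a["confidence"],2),ray("scene",a["pixel"],z)[:2]) for a in r])
```

```text
{'clock': 12.983, 'eef_pos': [551.925, -110.782, 47.754], 'eef_rot': [0.0, 0.737, 0.676, -0.0], 'wrist_force': [0.803, -0.17, -2.385], 'ft_torque': [-0.196, 0.054, -0.019], 'opening': 13.661, 'joint_pos': [-0.288, 0.18, 1.758, -0.001, 1.203, -0.202]}
crank_pin [(array([380. , 267.3]), 0.72, array([598.2, 171.4]))]
holder_stem [(array([238. , 245.8]), 0.65, array([ 547.2, -108.1]))]
holder_mid [(array([252.9, 253.5]), 0.64, array([546. , -81.1]))]
tray [(array([140.1, 256.3]), 0.78, array([ 551.1, -325.9]))]
```

View pics/s5.png

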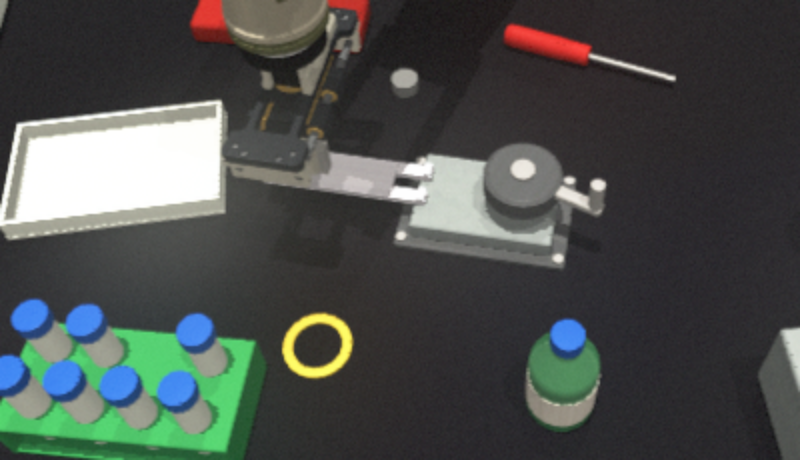

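The holder is held level and clear of the clamp, fork ends at about (410,180) in the crop, with the lever still open. I lift and carry it to the tray.

>>> arm_command([
  [5,0,0,-12,0],
  [5,0,0,-20,0],
  [5,-20,3,-13,0],
  [5,-30,4,0,0],
  [5,-30,4,0,0],
  [5,-30,4,0,0],
  [5,-30,4,0,0],
  [5,-30,4,0,0],
])

```text
clock: 13.9
eef_pos: [561.3, -279.7, 93.9]
eef_rot: [0.0, 0.736, 0.677, 0.0]
wrist_force: [0.3, 1.4, -3.9]
opening: 13.9
```

>>> arm_command([
  [5,-30,4,0,0],
  [5,-25,3,0,0],
  [5,-14,0,0,0],
  [5,0,0,0,-5],
  [5,0,0,0,-5],
  [5,0,0,0,-5],
  [5,0,0,0,-4.2],
  [5,0,0,0,0],
])

```text
clock: 14.57
eef_pos: [562.4, -347.3, 93.2]
eef_rot: [-0.0, 0.611, 0.792, 0.0]
wrist_force: [0.0, -0.0, -4.0]
opening: 13.7
```

Run:
```python
from h import *
np.set_printoptions(precision=1,suppress=True)
s=st(); p=s["eef_pos"]; y=2*np.arctan2(s["eef_rot"][2],s["eef_rot"][1])-np.pi/2; x=np.array([-np.sin(y),np.cos(y)])
print("yaw",np.degrees(y),"mid",p[:2]+33*x)
im=manip.get_image("top"); cv2.imwrite("pics/t6.png",cv2.resize(im[150:350,340:600],(780,600)))
for cam in("top","scene"):
  if cam=="scene": manip.get_image(cam)
  for n,z in dict(holder_stem=p[2]+11,holder_mid=p[2]-13,tray=0).items():
    print(cam,n,[(round(a["confidence"],2),ray(cam,a["pixel"],z)[:2]) for a in manip.spot_point(n,cam)[:1]])
```

```text
{'clock': 14.567, 'eef_pos': [562.384, -347.302, 93.189], 'eef_rot': [-0.0, 0.611, 0.792, 0.0], 'wrist_force': [0.013, -0.011, -4.016], 'ft_torque': [-0.094, 0.018, 0.004], 'opening': 13.708, 'joint_pos': [-0.631, 0.377, 1.432, 0.0, 1.332, -0.887]}
yaw 14.66200220922762 mid [ 554.  -315.4]
top holder_stem [(0.89, array([ 565.7, -346.5]))]
top holder_mid [(0.78, array([ 556.6, -308.3]))]
top tray [(0.65, array([ 555.9, -317.4]))]
scene holder_stem [(0.6, array([ 560.5, -351.5]))]
scene holder_mid [(0.79, array([ 544.4, -323.9]))]
scene tray [(0.6, array([ 553. , -323.3]))]
```

View pics/t6.png

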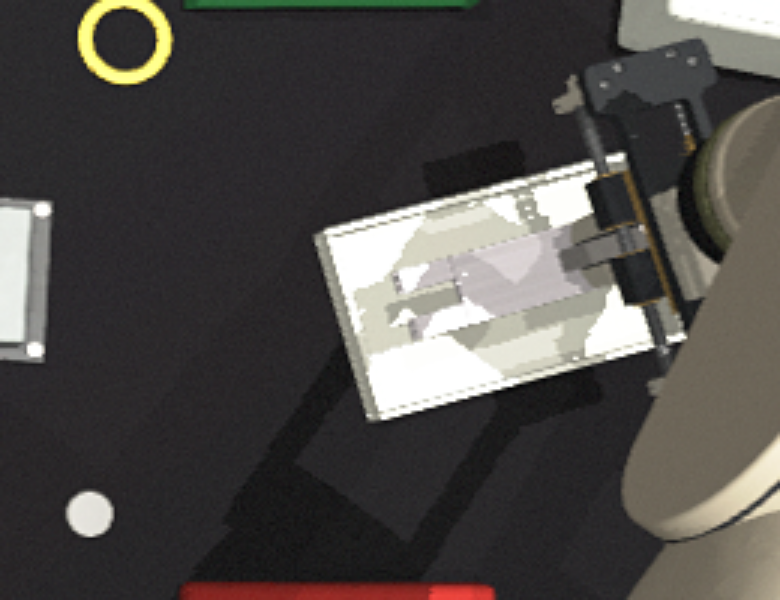

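The holder hangs centred and parallel over the tray. I lower it.

>>> arm_command([
  [5,-4,0,10,0],
  [5,0,0,15,0],
  [5,0,0,15,0],
  [5,0,0,12,0],
  [5,0,0,8,0],
  [5,0,0,4,0],
  [5,0,0,2,0],
  [5,0,0,0,0],
])

```text
clock: 15.63
eef_pos: [562.9, -351.9, 26.1]
eef_rot: [-0.0, 0.613, 0.79, 0.0]
wrist_force: [0.2, 1.0, -4.6]
opening: 13.7
```

>>> arm_command([
  [5,0,0,1.5,0],
  [5,0,0,1.5,0],
  [5,0,0,0,0],
])

```text
clock: 15.88
eef_pos: [563.4, -352.3, 24.2]
eef_rot: [0.001, 0.613, 0.79, -0.0]
wrist_force: [-0.6, 0.5, -3.5]
opening: 13.7
```

>>> arm_command([
  [5,0,0,1,0],
  [5,0,0,1,0],
  [5,0,0,0,0],
])

```text
clock: 16.13
eef_pos: [563.2, -352.2, 21.8]
eef_rot: [0.0, 0.613, 0.79, -0.0]
wrist_force: [0.0, -0.2, -3.2]
opening: 13.9
```

>>> arm_command([
  [5,0,0,1,0],
  [5,0,0,1,0],
  [5,0,0,0,0],
])

```text
clock: 16.38
eef_pos: [563.3, -352.2, 21.8]
eef_rot: [0.0, 0.613, 0.79, -0.0]
wrist_force: [-7.7, 4.9, 11.0]
opening: 13.6
```

The holder is down: the force jumped to +11 N at floor height. I ease off, open gently and retreat.

>>> arm_command([
  [5,0,0,-1.5,0],
  [18,0,0,0,0],
  [30,0,0,0,0],
  [36,0,0,0,0],
  [36,0,0,0,0],
  [36,0,0,0,0],
])

```text
clock: 16.88
eef_pos: [563.2, -352.2, 21.2]
eef_rot: [0.0, 0.613, 0.79, 0.0]
wrist_force: [0.2, 0.3, -0.4]
opening: 34.8
```

>>> arm_command([
  [36,0,0,-15,0],
  [36,0,0,-30,0],
  [36,0,0,-40,0],
  [36,0,0,-40,0],
  [36,0,0,-40,0],
  [36,-30,0,0,0],
  [36,-30,0,0,0],
  [36,-30,0,0,0],
])

```text
clock: 17.55
eef_pos: [586.6, -440.4, 190.0]
eef_rot: [0.002, 0.612, 0.791, -0.0]
wrist_force: [0.0, 0.8, -0.5]
opening: 36.5
```

Run:
```python
from h import *
np.set_printoptions(precision=1,suppress=True)
st()
for cam in("top","scene"):
  im=manip.get_image(cam)
  if cam=="scene": cv2.imwrite("pics/s7.png",cv2.resize(im[170:400,80:480],(800,460)))
  for n,z in dict(holder_stem=33,holder_mid=9,tray=0,crank_pin=94,seal_ring=0,spare_mount=0,beaker=0,reagent=0,case=0,driver=0).items():
    print(cam,n,[(round(a["confidence"],2),ray(cam,a["pixel"],z)[:2]) for a in manip.spot_point(n,cam)[:1]])
```

```text
{'clock': 17.55, 'eef_pos': [586.641, -440.45, 190.049], 'eef_rot': [0.002, 0.612, 0.791, -0.0], 'wrist_force': [0.011, 0.842, -0.506], 'ft_torque': [-0.136, 0.006, -0.037], 'opening': 36.474, 'joint_pos': [-0.714, 0.504, 1.089, -0.0, 1.544, -0.967]}
top holder_stem [(0.87, array([ 569.7, -354.5]))]
top holder_mid [(0.74, array([ 561.8, -316.3]))]
top tray [(0.9, array([ 550.7, -320.2]))]
top crank_pin [(0.72, array([595.9, 176.7]))]
top seal_ring [(0.86, array([730.4, -77.1]))]
top spare_mount [(0.65, array([402.8, -44. ]))]
top beaker [(0.79, array([570.6, 422.1]))]
top reagent [(0.74, array([757.7, 143.8]))]
top case [(0.67, array([ 334., -199.]))]
top driver [(0.66, array([352.1, 162.9]))]
scene holder_stem [(0.57, array([ 569.1, -349.8]))]
scene holder_mid [(0.55, array([ 546.6, -319.4]))]
scene tray [(0.62, array([ 547.4, -328.5]))]
scene crank_pin [(0.77, array([599.4, 172.5]))]
scene seal_ring [(0.8, array([719.5, -81. ]))]
scene spare_mount [(0.7, array([397.7, -42.5]))]
scene beaker [(0.69, array([574.8, 418.6]))]
scene reagent [(0.8, array([761.7, 145.2]))]
scene case [(0.71, array([ 322.2, -203.8]))]
scene driver [(0.73, array([357. , 148.6]))]
```

View pics/s7.png

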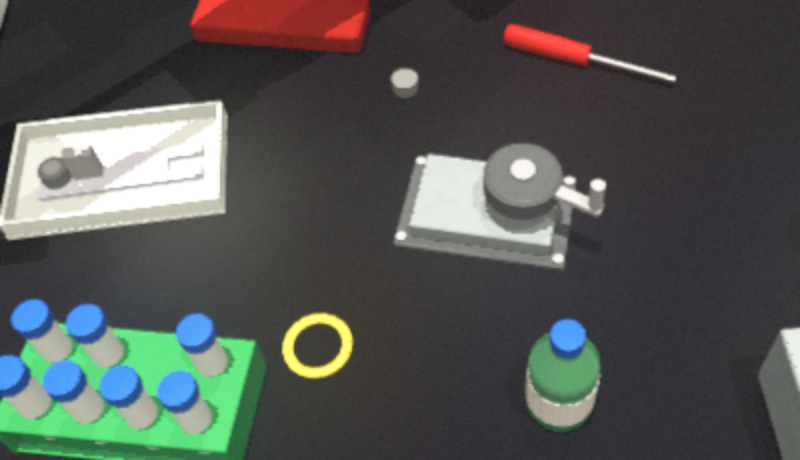

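The holder lies flat and central in the tray, the lever is still open and nothing else has moved. I'm handing in.

```bash
python3 -c "
from rig import manip
print(manip.sign_off())"
```

```text
the job is handed in; nothing more can be done
None
```

The holder is out of the dock and lying in the middle of the tray, with the clamp left open. I handed the job in at about 17.6 s; the sign-off gives no verdict.

- **Lever:** I turned it clockwise with the jaws loosely caging the crank pin until it met the end stop, roughly 2.5 rad from tight. I pressed about 12 to 13 N beyond the drag for a little over 0.3 s, inside the 10 to 16 N band, then released it.
- **Holder:** I gripped it by the stem, slid it out level with almost no sideways force, and turned it about 19° to line up with the tray. I lowered it in small steps until it touched the floor. That contact showed 11 N upward, which I eased off before opening the gripper.

**Last checks:**
- **Tray:** The picture shows the holder flat in the tray. Its middle is about 10 mm or less from the tray's middle in both cameras' measurements, within the 35 mm limit.
- **Lever:** The crank pin still stands at about (598, 174) mm, so the clamp is open.
- **Other things on the bench:** All of them measure within about 10 mm of where they started, which I put down to measurement scatter.
- **Robot:** It is clear of everything, with wrist force under 1 N.

No check failed. The two cameras disagree by up to 15 mm on the holder's middle.

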